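# Thread a pipette hanger onto the bench rail

### The job

Lift the pipette hanger out of its narrow storage pocket, stand it on the bench and let go so that you can take it another way. Then bring its head to the open, flared end of the slotted rail, slide it in there and along until it is fully home against the closed end, and leave it hanging in the rail. Do not knock over or push aside the bottle, the petri dishes or the timer.

Things in the scene. Friction and masses are not known exactly. Their poses are not given: they have to be found in the camera images.
- hanger: White pipette hanger, 118 mm tall, 0.15 kg, upright in the pocket, loose, facing as it. Origin: under the foot below the spine; x to its back (head), y across, z up. mm: foot x -40..34, y +-20, z 0..8, stands stably; spine x +-12, y +-9, to z 118; fork in front x -47..-10, y +-17, z 34..47; neck x 12..30, y +-14, z 57..67; head block x 28..43, y +-21, z 48..76
- hanger_head (a point): Centre of the hanger's head, the block that runs in the rail's channel: (35.5, 0, 62) mm in the hanger's frame, same axes
- hanger_grip (a point): Point to grip on the hanger's spine: (0, 0, 102) mm in the hanger's frame, 16 mm below the spine's top and clear above the head. Across x the spine is 24 mm, across y 18 mm. Hung in the rail, it is 10 mm in front of the rail's face, so no finger fits behind it: hold it across y there
- pocket: Fixed steel storage pocket. Origin under its floor's centre, z up. Floor 4 mm thick, 90 mm along x, 58 mm along y; two side cheeks along x, 118 mm tall, 50 mm apart (y +-25..29); 9 mm lips at both ends, else open in front, behind and above. The cheeks leave 16 mm beside the hanger's spine: there it can be taken only across its x, fingers before and behind the spine
- rail: Fixed aluminium rail on two dark posts. Origin on the bench below the middle of its front face; x to the back, y along it to the open end, z up. mm: rail x 0..27, y +-100, z 91..170; slot in the front face z 104..120; channel behind it x 5..22, z 96..128, shut at y -95 by a dark plate, open at +y with a mouth flared 6 mm all round to y 118. Base plate x 5..80, 8 mm thick
- rail_mouth (a point): Centre of the channel where its straight part begins at the open end: (13.5, 100, 112) mm in the rail's frame, same axes. The head enters with its axes parallel to the rail's, with 1 mm play each way in x and 2 mm in z; the neck runs in the slot, the spine in front, the foot 50 mm above the bench. A tall analyser stands behind and to the left of the mouth
- rail_home (a point): Where the centre of the hanger's head is when it rests against the closed end and is centred in the channel: (13.5, -74, 112) mm in the rail's frame, same axes. Let go, the hanger sags about 2 mm and leans forward a little
- reagent_bottle: Round clear glass reagent bottle with a blue screw cap, 67 mm in diameter, 136 mm tall; origin at the centre of its underside. Bystander.
- petri_stack: Stack of clear petri dishes, 69 mm in diameter, 48 mm tall; origin at the centre of its underside. Bystander.
- lab_timer: Small white bench timer, 56x62x46 mm; origin at the centre of its underside. Bystander.
There are look-alikes about, which are no part of the job. Leave any red look-alike of the rail alone.

How it is judged:
On the way, in this order (a step that is already met when the one before it is completed fails the run):
1. the hanger stands upright on the bench outside its pocket, let go (height (world z) of hanger below 0.008 m and angle between hanger's own z axis and vertical below 0.1 rad and horizontal distance between hanger and pocket above 0.06 m and linear speed of hanger below 0.02 m/s and contact force between hanger and the fingers below 0.05 N), for 0.2 s.
2. the hanger's head is inside the channel, just past the open end (x of hanger_head in the frame of rail_mouth between -0.006 and 0.006 m and z of hanger_head in the frame of rail_mouth between -0.006 and 0.006 m and y of hanger_head in the frame of rail_mouth between -0.12 and -0.02 m), for 0.05 s.
At the end, for the whole second after the job is handed in: The hanger hangs at rest in the rail, let go: its head in the channel (within 6 mm of the channel's centre line in x and z), within 6 mm of its home position against the closed end, tilted less than 0.2 rad (x of hanger_head in the frame of rail_mouth between -0.006 and 0.006 m and z of hanger_head in the frame of rail_mouth between -0.006 and 0.006 m and y of hanger_head in the frame of rail_home between -0.004 and 0.006 m and linear speed of hanger below 0.02 m/s and angle between hanger's own z axis and vertical below 0.2 rad and contact force between hanger and the fingers below 0.05 N); the robot touches nothing.
It fails at once if the bottle is shifted by more than 25 mm or tipped by more than 0.3 rad (distance of reagent_bottle from where it was at the start of the episode above 0.025 m or angle between reagent_bottle's own z axis and vertical above 0.3 rad).
It fails at once if the stack of petri dishes is shifted by more than 25 mm or tipped by more than 0.3 rad (distance of petri_stack from where it was at the start of the episode above 0.025 m or angle between petri_stack's own z axis and vertical above 0.3 rad).
It fails at once if the timer is shifted by more than 25 mm or tipped by more than 0.3 rad (distance of lab_timer from where it was at the start of the episode above 0.025 m or angle between lab_timer's own z axis and vertical above 0.3 rad).
It also fails if it takes over 72 s, if anything falls off the work surface, if the arm or the gripper's body presses on something with over 40 N, if the wrist force passes 120 N, or if a joint passes its speed limit or range.

### The arm

A 7-joint arm with a two-finger parallel gripper is mounted at the origin on a cart in front of the work surface, level with it; the furniture and walls round the work are solid. World frame = base frame: x ahead of the robot, y to its left, z up, the work surface at z = 0. Lengths are in m, angles in rad, forces in N, time in s.
With the tool pointing down it reaches from about 0.4 to 0.85 m from the base axis. Payload 10.4 kg.
Tool frame: the origin (TCP) lies at the very end of the fingers, on their centre line; the grasp point (between the pads) lies 19 mm behind it (grip_point_offset is the distance from the TCP to the grasp point, in m); z points along the fingers, y is the line along which they close (so a half turn about z gives the same grasp; the last joint's range is limited). The gripper opens to 87 mm and grips with 3 to 60 N. Pads are 19 mm wide; open, the fingers measure 117 mm over their backs; the gripper's body (75 mm by 190 mm) begins 51 mm behind the grasp point.
Start: joints at [1.193, 0.332, -0.065, 1.46, 0.022, 1.35, -0.088], TCP at [0.217, -0.586, 0.223] pointing down, gripper open.
Joint ranges: [-2.6, 2.6], [-0.5, 2.12], [-1.47, 1.34], [0.16, 2.42], [-1.27, 4.41], [0.06, 2.06], [-2.6, 2.6]. Speed limits (rad/s): [2.22, 2.22, 2.79, 2.79, 3.14, 3.14, 3.14].

### API

Orientations are given as a unit quaternion [x, y, z, w].
In Python, from bench import * gives the robot as it stands.
- The arm moves only by the tool play_rows, never from a script. Its argument "increments" is text: rows parted by semicolons, each of 7 numbers parted by spaces: the turn, a rotation vector about the tool's x, y, z in rad, then the shift along the tool's x, y, z in m, then the opening, from 0 (shut) to 1 (fully open). A call has 1 to 8 rows; each row is the pose to reach, as a shift and turn from the pose commanded when the call began, along the tool's axes at that moment; what a row does not reach only later rows make up. A row lasts 1/10 s, in which the tool goes at most 50 mm and 8.59 degrees, less where a joint would pass 70% of its speed; a pose out of reach is approached as far as the arm can. A call with a gripper value outside its range is refused whole. The fingers move at their own pace and stop on an object; "grip_force" is the grip in N (left out, the last holds). Time passes only in rows, so rows that repeat a pose let the fingers close. It gives the time, the measured TCP pose, the force, the opening and the grip force at its end, in the units of the state.
- read_state(): the state, without advancing time (a new reading comes with each control period).
- camera(name): name is "side" or "top" or "wrist"; returns a dict with "color" (400x640x3 uint8, red, green, blue), "fx", "fy", "cx", "cy" (pixels), "camera_from_world" (4x4, takes a point from world to camera coordinates); the wrist camera has in their place "mount" (4x4, takes a point from camera to tool coordinates, whose origin is the TCP and whose axes are the flange's). Camera axes: x right, y down, z forward; pixel columns grow to the right and rows downward; lengths in m; the calibration is good to about 2 mm. A picture is of the moment at which its call begins: read the wrist's pose just before it. There is no depth.
- close_job(): hands the job in; it is judged then, once.
The state is a dict: "time": time; "joint_positions": joint angles; "joint_vel": joint speeds; "joint_torque": joint torques, N m; "ee_pos": TCP position; "eef_rot": TCP orientation; "ft_force": force on the tool from outside, world axes, zero at the start; "torque": the same for the moment, N m; "width": finger opening in m; "grip_force": force on a finger pad.
Only numpy, scipy, OpenCV 4.12 (cv2) and the standard library are available. Lean on these libraries where they do the work, as an engineer would, in place of code of your own. Each camera call takes 0.05 s, during which the arm holds its last target. There are 200 camera calls.

## Working session

There is one attempt and no reset: what is moved stays moved. The work goes in short steps, Python scripts to look and compute and a tool call to move; the robot and the scene stay as the last step left them, time stands still between calls to the robot, and variables do not carry over. Pictures are saved under pics/ and viewed, at most 10 in all, crops included, and the job is handed in when it is done.

Besides the shell and the picture viewer there is one more tool, called after ">>>" as name(argument=value, ...), one argument or row to a line, values as JSON. play_rows: Moves the arm, as the interface text tells. Its arguments: {"type":"object","properties":{"increments":{"type":"string"},"grip_force":{"type":"number"}},"required":["increments"]}

```bash
mkdir -p pics; ls
python3 - <<'E'
from bench import *
import cv2,numpy as np,json
s=read_state();print({k:np.round(v,4).tolist() for k,v in s.items()})
for n in("side","top","wrist"):
    c=camera(n);cv2.imwrite(f"pics/{n}0.png",c["color"][...,::-1])
    print(n,c["fx"],c["fy"],c["cx"],c["cy"],np.round(c.get("camera_from_world",c.get("mount")),4).tolist())
E
```

```text
pics
{'time': 0.0, 'joint_positions': [1.1934, 0.3329, -0.0647, 1.461, 0.0216, 1.3499, -0.0885], 'joint_vel': [0.0011, 0.0013, 0.0009, -0.0001, 0.0012, -0.0007, -0.0006], 'joint_torque': [0.0004, -62.3263, 0.0245, -38.9896, -0.0614, 0.0397, 0.0001], 'ee_pos': [0.217, -0.5857, 0.2217], 'eef_rot': [0.9843, 0.1765, -0.0002, -0.0007], 'ft_force': [1.0416, -0.1757, 0.6244], 'torque': [0.02, -0.0156, 0.0307], 'grip_force': 0.0, 'width': 0.0871}
side 444.6485072253587 444.6485072253587 323.11568912632737 196.76808160079725 [[-0.9256, -0.3785, 0.0007, 0.4927], [-0.3191, 0.7795, -0.5389, 0.2928], [0.2035, -0.4991, -0.8423, 1.2948], [0.0, 0.0, 0.0, 1.0]]
top 421.2177765066585 421.2177765066585 318.4599246532744 195.30669006037746 [[-0.0261, -0.9996, -0.0057, -0.052], [-0.9927, 0.0266, -0.1174, 0.6051], [0.1175, 0.0026, -0.9931, 1.4099], [0.0, 0.0, 0.0, 1.0]]
wrist 303.65517121823507 303.65517121823507 320.36824237892114 199.42200039324118 [[0.0009, -0.9685, -0.2492, 0.0684], [1.0, 0.0008, 0.0003, 0.0005], [-0.0001, -0.2492, 0.9685, -0.1627], [0.0, 0.0, 0.0, 1.0]]
```

View pics/side0.png

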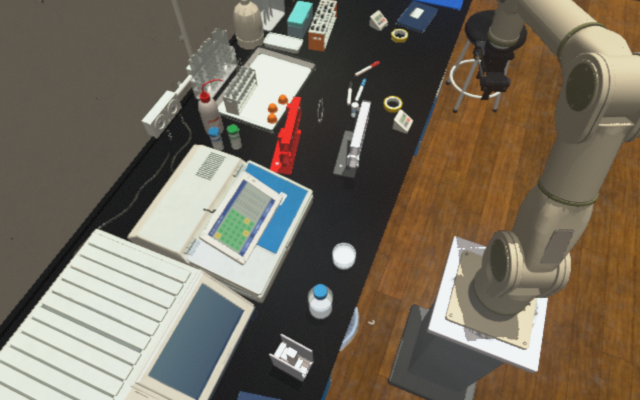

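View pics/top0.png

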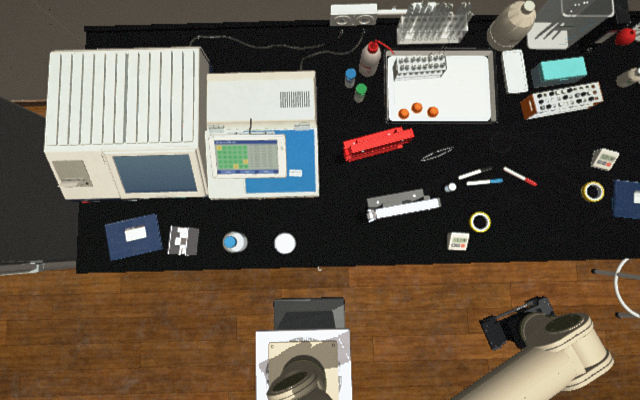

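The top view shows the pocket with hanger at (183,241), bottle at (234,242), dishes at (285,243), timer at (458,241) and its look-alike at (605,158). The white/aluminium rail is at (403,205) and the red look-alike at (378,143). The white one fits "aluminium rail on dark posts". I'll check both in one enlarged crop.

Run:
```python
import cv2,numpy as np
t=cv2.imread("pics/top0.png");s=cv2.imread("pics/side0.png")
def cr(i,x,y,w,h): return cv2.resize(i[y:y+h,x:x+w],(400,300),interpolation=cv2.INTER_CUBIC)
o=np.vstack([np.hstack([cr(t,150,212,72,54),cr(s,255,325,72,54)]),np.hstack([cr(t,355,170,100,75),cr(s,300,95,108,81)])])
cv2.imwrite("pics/crop1.png",o)
```

```text
(no output)
```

View pics/crop1.png

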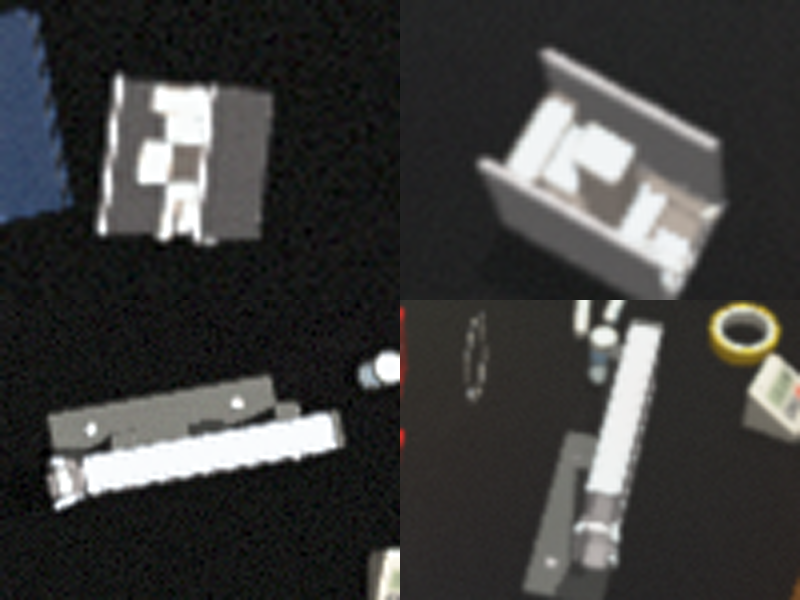

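The crop confirms it: the hanger in the pocket has its head towards +x and its fork towards the robot. The white rail on dark posts has its flared mouth at the left (+y) end, crop (68,480). Next I'll measure these.

```bash
cat > h.py <<'E'
from bench import *
import cv2,numpy as np
from scipy.spatial.transform import Rotation as R
def cam(n):
    s=read_state();c=camera(n)
    if n=="wrist":
        T=np.eye(4);T[:3,:3]=R.from_quat(s["eef_rot"]).as_matrix();T[:3,3]=s["ee_pos"]
        c["W"]=T@c["mount"]
    else: c["W"]=np.linalg.inv(c["camera_from_world"])
    c["s"]=s;return c
def cast(c,uv,z):
    uv=np.atleast_2d(np.asarray(uv,float))
    d=np.c_[(uv[:,0]-c["cx"])/c["fx"],(uv[:,1]-c["cy"])/c["fy"],np.ones(len(uv))]@c["W"][:3,:3].T
    o=c["W"][:3,3];return o+d*((z-o[2])/d[:,2])[:,None]
def proj(c,P):
    P=np.atleast_2d(P);p=(P-c["W"][:3,3])@c["W"][:3,:3]
    return np.c_[p[:,0]/p[:,2]*c["fx"]+c["cx"],p[:,1]/p[:,2]*c["fy"]+c["cy"]]
def tool(s,P):  # world point -> tool axes of state s
    return R.from_quat(s["eef_rot"]).inv().apply(np.asarray(P)-s["ee_pos"])
E
python3 - <<'E'
from h import *
c=cam("top");im=c["color"];g=im.min(2)
def blob(x0,x1,y0,y1,t,z):
    m=np.zeros_like(g);m[y0:y1,x0:x1]=(g[y0:y1,x0:x1]>t)*255
    k=max(cv2.findContours(m,0,2)[0],key=cv2.contourArea).reshape(-1,2)
    P=cast(c,k,z)[:,:2].astype(np.float32);r=cv2.minAreaRect(P*1000)
    print(np.round(r[0],1),np.round(r[1],1),r[2],cv2.boundingRect(k));return P
P=blob(355,455,185,230,180,.17)
print("pocket+hanger px: spine top",cast(c,[[188.5,252.5-0]],.122))
print("spine",cast(c,[[150+153/5.55,212+162/5.55]],.122)," cheeks L",cast(c,[[150+118/5.55,212+78/5.55],[150+102/5.55,212+235/5.55]],.118))
for n,u,z in(("bottle",(234,242),.136),("petri",(285,243),.048),("timer",(458,241),.04)):print(n,cast(c,[u],z))
print("rail top front L, back L, back R, front R",cast(c,[[355+85/4,170+192/4],[355+82/4,170+158/4],[355+330/4,170+115/4],[355+336/4,170+147/4]],.17))
E
```

```text
[ 540.8 -339.5] [ 30.5 198.5] 8.496682167053223 (375, 199, 64, 19)
pocket+hanger px: spine top [[0.42127263 0.34958648 0.122     ]]
spine [[0.45795817 0.38487141 0.122     ]]  cheeks L [[0.50693922 0.40715912 0.118     ]
 [0.41708284 0.41501416 0.118     ]]
bottle [[0.45049827 0.20185897 0.136     ]]
petri [[0.44379078 0.04849936 0.048     ]]
timer [[ 0.43530062 -0.53420512  0.04      ]]
rail top front L, back L, back R, front R [[ 0.51225025 -0.24489699  0.17      ]
 [ 0.53861622 -0.24368895  0.17      ]
 [ 0.56692701 -0.4371981   0.17      ]
 [ 0.54192595 -0.44035627  0.17      ]]
```

```bash
cat >> h.py <<'E'
def go(P,hx,s=None):
    """increments from the present pose to TCP P, tool straight down, tool x heading hx (deg)"""
    s=s or read_state();Q=R.from_quat(s["eef_rot"])
    D=R.from_euler("z",hx,degrees=True)*R.from_euler("x",180,degrees=True)
    v=(Q.inv()*D).as_rotvec();t=tool(s,P)
    print("go",np.round(np.r_[v,t],4).tolist(),"rows",np.linalg.norm(t)/.05,np.degrees(np.linalg.norm(v))/8.59)
E
python3 -c "
from h import *
go([.53,-.32,.26],8.5)"
```

```text
go [-0.0008, 0.0001, 0.2066, 0.3858, -0.1406, -0.0378] rows 8.24665150725065 1.3777264425117335
```

>>> play_rows(
  increments="0 0 0.2066 0.386 -0.14 -0.038 1;0 0 0.2066 0.386 -0.14 -0.038 1;0 0 0.2066 0.386 -0.14 -0.038 1;0 0 0.2066 0.386 -0.14 -0.038 1;0 0 0.2066 0.386 -0.14 -0.038 1;0 0 0.2066 0.386 -0.14 -0.038 1;0 0 0.2066 0.386 -0.14 -0.038 1;0 0 0.2066 0.386 -0.14 -0.038 1",
)

```text
time: 1.0
ee_pos: [0.5208, -0.3284, 0.2595]
eef_rot: [0.997, 0.074, 0.0, 0.0]
ft_force: [0.7, -1.1, 0.5]
width: 0.087
grip_force: 0.0
```

>>> play_rows(
  increments="0 0 0 0 0 0 1;0 0 0 0 0 0 1;0 0 0 0 0 0 1",
)

```text
time: 1.3
ee_pos: [0.5187, -0.331, 0.259]
eef_rot: [0.997, 0.073, -0.0, 0.0]
ft_force: [0.0, -0.4, -0.7]
width: 0.0872
grip_force: 0.0
```

Run:
```python
from h import *
c=cam("wrist");s=c["s"];print(np.round(s["ee_pos"],4),np.round(s["eef_rot"],4),np.abs(s["joint_vel"]).max())
cv2.imwrite("pics/w1.png",c["color"][...,::-1])
np.savez("w1.npz",**{k:c[k] for k in("fx","fy","cx","cy","W","color")})
```

```text
[ 0.5187 -0.331   0.259 ] [ 9.973e-01  7.320e-02 -4.000e-04  2.000e-04] 0.01526415019938414
```

View pics/w1.png

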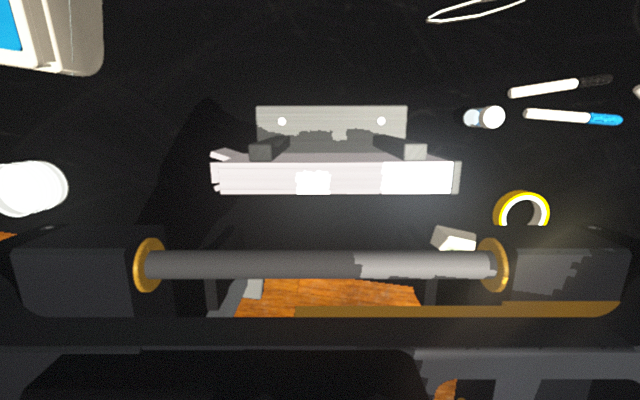

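```bash
cat > rail.py <<'E'
from h import *
def fit(c,z=.170,u0=225,u1=448,va=170,vb=212):
    g=c["color"].astype(float).max(2);g=cv2.GaussianBlur(g,(3,3),0)
    pts=[]
    for u in range(u0,u1,2):
        col=g[va:vb,u];i=int(np.argmin(np.diff(col)));a=col[max(i-3,0):i+1].max();b=col[i+1:i+5].min();h=(a+b)/2
        for k in range(max(i-3,0),i+4):
            if col[k]>=h>col[k+1]: pts.append((u,va+k+(col[k]-h)/(col[k]-col[k+1])));break
    P=cast(c,pts,z)
    for _ in range(3):
        k=np.polyfit(P[:,1],P[:,0],1);r=P[:,0]-np.polyval(k,P[:,1]);P=P[abs(r)<2*r.std()+1e-6]
    return k,r.std(),len(P),np.array(pts)
if __name__=="__main__":
    c=dict(np.load("w1.npz"))
    k,sd,n,pts=fit(c);print("yaw",np.degrees(np.arctan(-k[0])),sd,n,pts[0],pts[-1])
    g=c["color"].max(2)
    for v in(172,178,184,190): print(v,g[v,204:226].tolist(),g[v,446:468].tolist())
    for u in (260,280,350,430):print(u,g[150:200,u].tolist())
E
python3 rail.py
```

```text
yaw 8.517328531746854 9.078021931384891e-05 93 [225.        194.1092535] [447.         193.60760518]
172 [31, 28, 31, 30, 23, 33, 125, 235, 247, 247, 246, 245, 245, 241, 232, 244, 247, 246, 247, 247, 245, 246] [255, 255, 255, 255, 255, 255, 255, 188, 201, 209, 207, 202, 204, 193, 165, 92, 73, 78, 72, 75, 71, 75]
178 [30, 25, 33, 33, 22, 25, 60, 168, 249, 248, 243, 243, 244, 243, 240, 237, 242, 242, 242, 242, 244, 243] [255, 255, 255, 255, 255, 255, 228, 189, 210, 208, 201, 202, 196, 173, 109, 76, 82, 79, 79, 79, 74, 78]
184 [29, 34, 30, 32, 29, 33, 29, 28, 32, 21, 18, 30, 56, 98, 132, 196, 245, 247, 246, 245, 246, 245] [255, 255, 255, 255, 255, 249, 176, 205, 203, 208, 202, 202, 183, 135, 95, 83, 81, 81, 86, 81, 77, 82]
190 [27, 34, 37, 27, 25, 28, 38, 28, 28, 31, 92, 194, 247, 239, 201, 174, 219, 245, 245, 244, 246, 245] [255, 255, 255, 255, 255, 201, 200, 209, 205, 200, 200, 196, 162, 103, 84, 79, 85, 80, 81, 81, 75, 81]
260 [111, 112, 110, 118, 110, 114, 108, 110, 111, 107, 96, 104, 181, 248, 250, 248, 245, 243, 239, 244, 244, 245, 245, 246, 244, 243, 244, 245, 243, 241, 243, 242, 244, 246, 245, 246, 242, 242, 237, 237, 243, 245, 249, 242, 140, 59, 51, 48, 57, 54]
280 [71, 65, 71, 99, 133, 164, 166, 165, 169, 167, 163, 160, 194, 247, 250, 248, 246, 242, 238, 243, 245, 244, 245, 244, 244, 243, 244, 244, 242, 240, 242, 242, 243, 244, 242, 243, 243, 241, 242, 235, 242, 245, 247, 244, 140, 60, 57, 71, 60, 62]
350 [120, 124, 136, 157, 162, 169, 165, 168, 169, 167, 166, 165, 211, 246, 250, 247, 246, 242, 241, 243, 242, 240, 245, 245, 244, 245, 244, 243, 242, 239, 241, 241, 243, 243, 242, 241, 240, 242, 241, 244, 245, 245, 249, 249, 141, 72, 77, 75, 78, 79]
430 [77, 86, 88, 89, 113, 153, 170, 167, 169, 164, 167, 246, 255, 255, 255, 255, 255, 255, 255, 255, 255, 255, 255, 255, 255, 255, 255, 255, 255, 255, 255, 255, 255, 255, 255, 255, 255, 255, 255, 255, 255, 255, 255, 255, 143, 94, 103, 99, 97, 105]
```

```bash
python3 - <<'E'
from rail import *
c=dict(np.load("w1.npz"));k,*_=fit(c)
A=cast(c,[[460.3,172],[459.7,178],[459.2,184],[458.6,190]],.17)
ps=np.arctan(-k[0]);ex=np.array([np.cos(ps),np.sin(ps)]);ey=np.array([-np.sin(ps),np.cos(ps)])
p0=np.array([k[1],0.])
x0=p0@ex; B=cast(c,[[280,162.3],[350,161.8]],.17)
print("back edge x",[b[:2]@ex-x0 for b in B]); yr=(A[:,:2]@ey);print(yr)
y0=yr.mean()+.1
O=ex*x0+ey*y0;print("origin",O,"ps",np.degrees(ps))
L=cast(c,[[210,172],[211,178]],.134+.006);print("flare",L[:,:2]@ey-y0,"top centre",O+ex*.0135)
print("mouth",O+ex*.0135+ey*.1,"home",O+ex*.0135-ey*.074)
E
python3 -c "
from h import *
go([.46,.15,.32],85);go([.43,.36,.24],85)"
```

```text
back edge x [np.float64(0.026978889840286346), np.float64(0.027324780834850237)]
[-0.52163419 -0.52171047 -0.52187199 -0.52195025]
origin [ 0.5298082  -0.34715131] ps 8.517328531746854
flare [0.12043757 0.12002154] top centre [ 0.54315931 -0.34515184]
mouth [ 0.52834846 -0.24625473] home [ 0.55411934 -0.4183357 ]
go [-0.0002, 0.0009, -1.3377, 0.012, -0.4847, -0.0612] rows 9.773123342908491 8.922553952987936
go [-0.0002, 0.0009, -1.3377, 0.0129, -0.6968, 0.0188] rows 13.943979206636806 8.922553952987936
```

Run:
```python
from h import *
c=cam("top")
print(cast(c,[[183,200],[205,198],[318,197]],0.0),cast(c,[[205,198],[318,197]],.1))
c=cam("side");print(cast(c,[[253,300],[312,190],[262,298]],0),cast(c,[[253,290],[312,190]],.1))
```

```text
[[ 0.60382516  0.40893495  0.        ]
 [ 0.60883601  0.33148084  0.        ]
 [ 0.60173826 -0.06613828  0.        ]] [[ 0.59692235  0.3040669   0.1       ]
 [ 0.59030715 -0.06651939  0.1       ]]
[[ 0.64117208  0.27105379  0.        ]
 [ 0.6323291  -0.14596177  0.        ]
 [ 0.61969645  0.25577093  0.        ]] [[ 0.62548566  0.27280363  0.1       ]
 [ 0.60458235 -0.08584334  0.1       ]]
```

```bash
python3 -c "
from h import *
go([.44,.0,.28],45)"
```

```text
go [0.0002, 0.0005, -0.6396, -0.0297, -0.3391, -0.0209] rows 6.820527715868067 4.26610901585155
```

>>> play_rows(
  increments="0 0 -0.64 -0.03 -0.339 -0.021 1;0 0 -0.64 -0.03 -0.339 -0.021 1;0 0 -0.64 -0.03 -0.339 -0.021 1;0 0 -0.64 -0.03 -0.339 -0.021 1;0 0 -0.64 -0.03 -0.339 -0.021 1;0 0 -0.64 -0.03 -0.339 -0.021 1;0 0 -0.64 -0.03 -0.339 -0.021 1;0 0 -0.64 -0.03 -0.339 -0.021 1",
)

```text
time: 2.25
ee_pos: [0.4391, 0.0057, 0.2813]
eef_rot: [0.922, 0.387, 0.001, 0.001]
ft_force: [0.1, -0.3, 0.5]
width: 0.087
grip_force: 0.0
```

```bash
python3 -c "
from h import *
go([.445,.34,.245],85)"
```

```text
go [0.0023, -0.0003, -0.6889, 0.2427, -0.23, 0.0361] rows 6.726054366742973 4.594931545281704
```

>>> play_rows(
  increments="0 0 -0.69 0.243 -0.23 0.036 1;0 0 -0.69 0.243 -0.23 0.036 1;0 0 -0.69 0.243 -0.23 0.036 1;0 0 -0.69 0.243 -0.23 0.036 1;0 0 -0.69 0.243 -0.23 0.036 1;0 0 -0.69 0.243 -0.23 0.036 1;0 0 -0.69 0.243 -0.23 0.036 1;0 0 -0.69 0.243 -0.23 0.036 1",
)

```text
time: 3.05
ee_pos: [0.4468, 0.3392, 0.243]
eef_rot: [0.737, 0.675, -0.0, -0.002]
ft_force: [-0.7, -0.3, -0.1]
width: 0.0869
grip_force: 0.0
```

>>> play_rows(
  increments="0 0 0 0 0 0 1;0 0 0 0 0 0 1",
)

```text
time: 3.25
ee_pos: [0.4492, 0.3336, 0.2441]
eef_rot: [0.74, 0.673, -0.0, 0.001]
ft_force: [0.0, 0.5, -0.2]
width: 0.087
grip_force: 0.0
```

Run:
```python
from h import *
c=cam("wrist");s=c["s"];print(np.round(s["ee_pos"],4),np.round(s["eef_rot"],4))
np.savez("w2.npz",**{k:c[k] for k in("fx","fy","cx","cy","W","color")})
im=c["color"][...,::-1].copy();p=proj(c,[.458,.385,.1])[0];print(p)
x=int(np.clip(p[0]-100,0,440));y=int(np.clip(p[1]-75,0,250));print(x,y)
cv2.imwrite("pics/w2.png",cv2.resize(im[y:y+150,x:x+200],(800,600),interpolation=cv2.INTER_CUBIC))
```

```text
[0.4492 0.3336 0.2441] [ 7.400e-01  6.727e-01 -2.000e-04  5.000e-04]
[323.31882492 137.42397951]
223 62
```

View pics/w2.png

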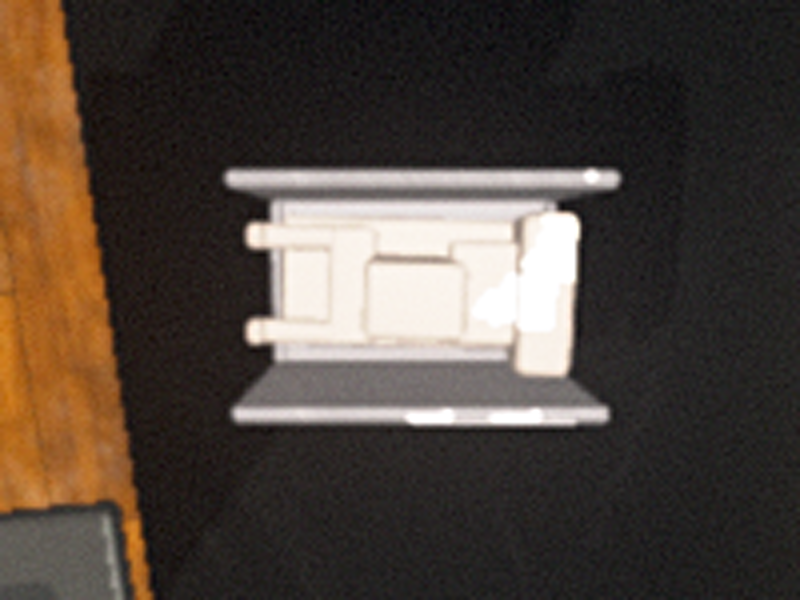

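The crop shows the spine top at crop (368-464, 262-341), the head on the right (+x) at (515-578, 212-376), and cheeks at v=178 and v=413.

Run:
```python
from h import *
c=dict(np.load("w2.npz"))
f=lambda L:[[223+(a+.5)/4-.5,62+(b+.5)/4-.5] for a,b in L]
S=cast(c,f([(368,261),(464,262),(462,342),(366,340)]),.122);print(S,S.mean(0))
H=cast(c,f([(520,212),(580,214),(574,378),(514,374)]),.080);print(H,H.mean(0))
C=cast(c,f([(226,171),(620,171),(234,421),(608,421)]),.118);print(C,C.mean(0))
print("sizes",np.linalg.norm(S[1]-S[0]),np.linalg.norm(S[2]-S[1]),np.linalg.norm(H[3]-H[0]))
y=lambda a,b:np.degrees(np.arctan2(b[1]-a[1],b[0]-a[0]))
print("yaws",y(S[0],S[1]),y(S[3],S[2]),y(H[3],H[0])-90,y(H[2],H[1])-90,y(C[0],C[1]),y(C[2],C[3]),"SH",y(S.mean(0),H.mean(0)))
```

```text
[[0.45083306 0.39631708 0.122     ]
 [0.4726101  0.39403248 0.122     ]
 [0.47071936 0.37608564 0.122     ]
 [0.44860992 0.37864167 0.122     ]] [0.46069311 0.38626922 0.122     ]
[[0.49050006 0.40416226 0.08      ]
 [0.505957   0.40219816 0.08      ]
 [0.50201173 0.36001977 0.08      ]
 [0.48607199 0.36260344 0.08      ]] [0.49613519 0.38224591 0.08      ]
[[0.42062747 0.41906912 0.118     ]
 [0.5097239  0.41064499 0.118     ]
 [0.41521766 0.36226781 0.118     ]
 [0.50417929 0.35382495 0.118     ]] [0.46243708 0.38645172 0.118     ]
sizes 0.02189654831331283 0.018046157428102987 0.04179405658303371
yaws -5.988926156763833 -6.594588784238181 -6.0818852002804675 -5.34376110378696 -5.401299672606641 -5.42139088889067 SH -6.476372098302172
```

```bash
python3 -c "
from h import *
go([.4607,.3863,.17],84);go([.4607,.3863,.09],84)"
```

```text
go [0.001, 0.0009, 0.0092, 0.0537, 0.0063, 0.0743] rows 1.8370998315931002 0.06179303073243143
go [0.001, 0.0009, 0.0092, 0.0537, 0.0062, 0.1543] rows 3.2698576563675696 0.06179303073243143
```

>>> play_rows(
  increments="0 0 0.009 0.0537 0.0063 0.04 1;0 0 0.009 0.0537 0.0063 0.07 1;0 0 0.009 0.0537 0.0063 0.07 1;0 0 0.009 0.0537 0.0063 0.11 1;0 0 0.009 0.0537 0.0063 0.14 1;0 0 0.009 0.0537 0.0063 0.154 1;0 0 0.009 0.0537 0.0063 0.154 1;0 0 0.009 0.0537 0.0063 0.154 1",
)

```text
time: 4.1
ee_pos: [0.4604, 0.3884, 0.0921]
eef_rot: [0.742, 0.67, 0.001, 0.0]
ft_force: [0.1, 1.1, 0.7]
width: 0.0872
grip_force: 0.0
```

>>> play_rows(
  increments="0 0 0 0 0 0 1;0 0 0 0 0 0 1",
)

```text
time: 4.3
ee_pos: [0.4601, 0.3888, 0.0918]
eef_rot: [0.742, 0.67, 0.001, 0.0]
ft_force: [-1.2, 0.3, 0.4]
width: 0.0871
grip_force: 0.0
```

>>> play_rows(
  increments="0 0 0 -0.002 0 0.001 1;0 0 0 -0.002 0 0.001 0.3;0 0 0 -0.002 0 0.001 0.15;0 0 0 -0.002 0 0.001 0.1;0 0 0 -0.002 0 0.001 0.05;0 0 0 -0.002 0 0.001 0;0 0 0 -0.002 0 0.001 0;0 0 0 -0.002 0 0.001 0",
  grip_force=25,
)

```text
time: 5.1
ee_pos: [0.4592, 0.3864, 0.0892]
eef_rot: [0.742, 0.67, -0.0, 0.0]
ft_force: [-0.9, 0.6, 0.8]
width: 0.039
grip_force: 0.0
```

>>> play_rows(
  increments="0 0 0 0 0 0 0;0 0 0 0 0 0 0;0 0 0 0 0 0 0;0 0 0 0 0 -0.02 0;0 0 0 0 0 -0.06 0;0 0 0 0 0 -0.1 0;0 0 0 0 0 -0.14 0;0 0 0 0 0 -0.165 0",
)

```text
time: 5.9
ee_pos: [0.4593, 0.3869, 0.2573]
eef_rot: [0.742, 0.67, 0.001, 0.0]
ft_force: [-0.2, -0.0, -1.6]
width: 0.0238
grip_force: 24.9
```

```bash
python3 -c "
from h import *
go([.46,.0,.27],45);go([.47,-.08,.27],98.5)"
```

```text
go [0.0012, -0.0024, 0.684, -0.3848, 0.0399, -0.0133] rows 7.742624514732769 4.56215829404653
go [0.0021, -0.0016, -0.2498, -0.4634, 0.0579, -0.0135] rows 9.34433185468212 1.666140722497652
```

>>> play_rows(
  increments="0 0 -0.12 -0.22 0.035 -0.012 0;0 0 -0.25 -0.46 0.08 -0.012 0;0 0 -0.25 -0.46 0.08 -0.012 0;0 0 -0.25 -0.46 0.08 -0.012 0;0 0 -0.25 -0.46 0.08 -0.012 0;0 0 -0.25 -0.46 0.08 -0.012 0;0 0 -0.25 -0.46 0.08 -0.012 0;0 0 -0.25 -0.46 0.08 -0.012 0",
)

```text
time: 6.7
ee_pos: [0.4867, -0.0116, 0.2649]
eef_rot: [0.653, 0.758, -0.0, 0.0]
ft_force: [1.2, 0.8, -0.5]
width: 0.0239
grip_force: 25.0
```

>>> play_rows(
  increments="0 0 0 0 0 0 0;0 0 0 0 0 0 0;0 0 0 0 0 0 0",
)

```text
time: 7.0
ee_pos: [0.487, -0.0082, 0.2647]
eef_rot: [0.652, 0.758, 0.0, -0.0]
ft_force: [0.1, 0.3, -1.2]
width: 0.0238
grip_force: 25.0
```

```bash
python3 -c "
from h import *
s=read_state();print(s['ee_pos'],s['grip_force'],s['width'])
go([.45,-.09,.12],98.5);go([.45,-.09,.087],98.5)"
```

```text
[ 0.4869947  -0.00818423  0.26465829] 24.98197882901877 0.0237984906752326
go [0.0, -0.0003, 0.0019, -0.0754, -0.0488, 0.1446] rows 3.4051988166800307 0.012483547356120889
go [0.0, -0.0003, 0.0019, -0.0754, -0.0488, 0.1776] rows 3.9812005438391322 0.012483547356120889
```

>>> play_rows(
  increments="0 0 0.002 -0.075 -0.049 0.02 0;0 0 0.002 -0.075 -0.049 0.03 0;0 0 0.002 -0.075 -0.049 0.08 0;0 0 0.002 -0.075 -0.049 0.12 0;0 0 0.002 -0.075 -0.049 0.15 0;0 0 0.002 -0.075 -0.049 0.165 0;0 0 0.002 -0.075 -0.049 0.165 0;0 0 0.002 -0.075 -0.049 0.165 0",
)

```text
time: 7.8
ee_pos: [0.4502, -0.0899, 0.1003]
eef_rot: [0.653, 0.758, 0.0, 0.0]
ft_force: [0.6, -0.4, -0.2]
width: 0.024
grip_force: 25.0
```

>>> play_rows(
  increments="0 0 0 0 0 0.004 0;0 0 0 0 0 0.008 0;0 0 0 0 0 0.011 0;0 0 0 0 0 0.011 0;0 0 0 0 0 0.011 0",
)

```text
time: 8.3
ee_pos: [0.4497, -0.091, 0.0887]
eef_rot: [0.654, 0.757, -0.0, 0.0]
ft_force: [-0.2, 0.7, -0.9]
width: 0.024
grip_force: 25.0
```

>>> play_rows(
  increments="0 0 0 0 0 0.001 0;0 0 0 0 0 0.002 0;0 0 0 0 0 0.003 0;0 0 0 0 0 0.003 0;0 0 0 0 0 0.003 0",
)

```text
time: 8.8
ee_pos: [0.4497, -0.091, 0.0857]
eef_rot: [0.653, 0.757, -0.0, 0.0]
ft_force: [-0.9, -0.4, -1.4]
width: 0.0238
grip_force: 25.0
```

>>> play_rows(
  increments="0 0 0 0 0 0.001 0;0 0 0 0 0 0.001 0;0 0 0 0 0 0.001 0",
)

```text
time: 9.1
ee_pos: [0.4501, -0.091, 0.0851]
eef_rot: [0.653, 0.757, 0.0, 0.0]
ft_force: [-0.4, 1.3, 4.9]
width: 0.0237
grip_force: 25.0
```

>>> play_rows(
  increments="0 0 0 0 0 0 0.4;0 0 0 0 0 0 0.7;0 0 0 0 0 0 1;0 0 0 0 0 0 1;0 0 0 0 0 0 1;0 0 0 0 0 0 1",
)

```text
time: 9.7
ee_pos: [0.4497, -0.091, 0.0846]
eef_rot: [0.654, 0.757, -0.0, 0.0]
ft_force: [-0.2, 0.8, 0.1]
width: 0.0637
grip_force: 0.0
```

>>> play_rows(
  increments="0 0 0 0 0 -0.04 1;0 0 0 0 0 -0.09 1;0 0 0 0 0 -0.12 1;0 0 0 0 0 -0.12 1;0 0 0 0 0 -0.12 1;0 0 0 0 0 -0.12 1",
)

```text
time: 10.3
ee_pos: [0.4491, -0.0909, 0.2035]
eef_rot: [0.653, 0.757, -0.0, -0.001]
ft_force: [0.3, 0.8, -0.2]
width: 0.087
grip_force: 0.0
```

```bash
python3 -c "
from h import *
go([.42,-.10,.225],8.5)"
```

```text
go [-0.0018, 0.0007, 1.5688, -0.0047, -0.0301, -0.0214] rows 0.7449756650765751 10.464269152840904
```

>>> play_rows(
  increments="0 0 1.57 0 -0.03 -0.02 1;0 0 1.57 0 -0.03 -0.02 1;0 0 1.57 0 -0.03 -0.02 1;0 0 1.57 0 -0.03 -0.02 1;0 0 1.57 0 -0.03 -0.02 1;0 0 1.57 0 -0.03 -0.02 1;0 0 1.57 0 -0.03 -0.02 1;0 0 1.57 0 -0.03 -0.02 1",
)

```text
time: 11.1
ee_pos: [0.4194, -0.0952, 0.2233]
eef_rot: [0.968, 0.253, -0.001, -0.001]
ft_force: [-0.8, 1.4, 0.6]
width: 0.0873
grip_force: 0.0
```

```bash
python3 -c "
from h import *
s=read_state();print(s['joint_positions'])
go([.46,-.20,.235],8.5)"
```

```text
[ 0.8336271  -0.08076129 -0.66980637  1.90575366 -0.05261721  1.30182616
 -0.88016272]
go [-0.0016, 0.0017, 0.3628, -0.0158, 0.1112, -0.0118] rows 2.2593588919241814 2.419698673629638
```

>>> play_rows(
  increments="0 0 0.363 -0.016 0.111 -0.012 1;0 0 0.363 -0.016 0.111 -0.012 1;0 0 0.363 -0.016 0.111 -0.012 1;0 0 0.363 -0.016 0.111 -0.012 1;0 0 0.363 -0.016 0.111 -0.012 1;0 0 0.363 -0.016 0.111 -0.012 1;0 0 0.363 -0.016 0.111 -0.012 1",
)

```text
time: 11.8
ee_pos: [0.4609, -0.1986, 0.2366]
eef_rot: [0.997, 0.078, -0.0, 0.0]
ft_force: [-0.1, 0.0, -0.6]
width: 0.0869
grip_force: 0.0
```

Run:
```python
from h import *
c=cam("wrist");s=c["s"];print(np.round(s["ee_pos"],4),np.round(s["eef_rot"],4),abs(s["joint_vel"]).max())
np.savez("w3.npz",**{k:c[k] for k in("fx","fy","cx","cy","W","color")})
im=c["color"][...,::-1].copy()
for P in([.45,-.09,.118],[.5284,-.2463,.17],[.5580,-.4475,.17]):print(proj(c,P))
cv2.imwrite("pics/w3.png",cv2.resize(im[60:280,60:540],(800,367),interpolation=cv2.INTER_CUBIC))
```

```text
[ 0.4609 -0.1986  0.2366] [ 9.969e-01  7.820e-02 -1.000e-04  2.000e-04] 0.006260287485438136
[[204.91067481 189.01618429]]
[[397.77619953 134.27125161]]
[[672.01786264 137.47786863]]
```

View pics/w3.png

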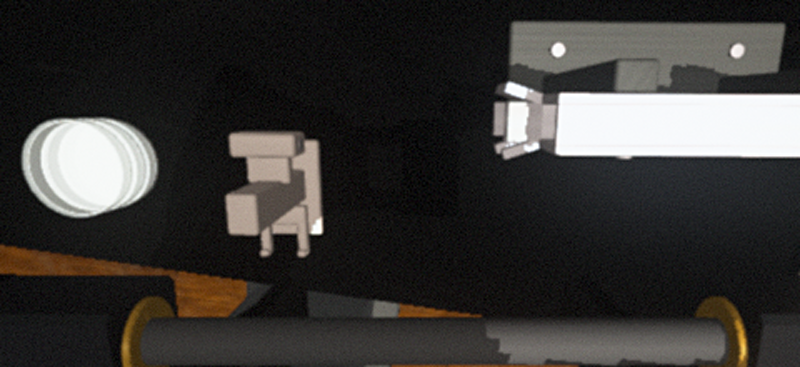

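The picture shows the hanger upright at crop (230-320, 132-255), with its spine top at (227-258, 195-234). The rail mouth is at (500-555, 85-158), the rail's front edge at v≈156, and the dishes are untouched.

Run:
```python
from rail import *
c=dict(np.load("w3.npz"))
k,sd,n,pts=fit(c,.17,398,630,140,166);print("rail yaw",np.degrees(np.arctan(-k[0])),sd,n,pts[0],pts[-1])
ps=np.arctan(-k[0]);x_at=lambda y:np.polyval(k,y);print("front edge x at y=-.2463-.002:",x_at(-.248),"w1 said",.5298-np.sin(ps)*.1)
g=c["color"].max(2)
L=[np.interp(150,g[v,400:385:-1],range(400,385,-1)) if 0 else v for v in[]]
for v in(120,128,136,144,150):print(v,g[v,386:402].tolist())
# crop of the hanger, numbers
im=c["color"][130:220,190:260][...,::-1];cv2.imwrite("pics/w3c.png",cv2.resize(im,(700,900)[:2] if 0 else (466,600),interpolation=cv2.INTER_CUBIC))
```

```text
rail yaw 8.72346203452002 7.371508600959933e-05 100 [398.         152.91569343] [628.        153.9397541]
front edge x at y=-.2463-.002: 0.5148214400157377 w1 said 0.5146334414329783
120 [83, 81, 79, 85, 78, 80, 79, 79, 117, 211, 255, 254, 252, 252, 252, 252]
128 [181, 191, 186, 188, 188, 188, 179, 145, 166, 243, 255, 253, 252, 251, 252, 252]
136 [193, 191, 189, 193, 187, 187, 174, 134, 200, 255, 253, 252, 252, 252, 252, 251]
144 [89, 86, 88, 88, 95, 86, 92, 160, 247, 255, 252, 252, 251, 252, 252, 251]
150 [43, 54, 70, 74, 79, 83, 107, 199, 255, 255, 253, 253, 253, 252, 253, 253]
```

View pics/w3c.png

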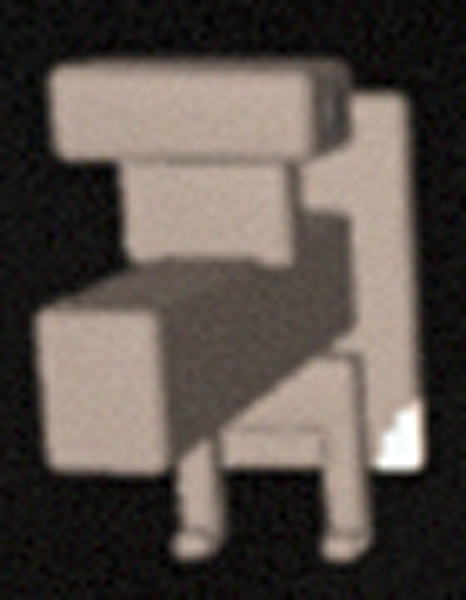

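The crop shows the spine top corners at (36,310), (160,308), (167,470), (46,473) and the head top at (48,66)-(314,159).

Run:
```python
from h import *
c=dict(np.load("w3.npz"))
f=lambda L:[[190+(a+.5)/6.66-.5,130+(b+.5)/6.667-.5] for a,b in L]
S=cast(c,f([(35,309),(161,307),(168,470),(45,473)]),.118);print(np.round(S,4).tolist(),S.mean(0))
H=cast(c,f([(47,65),(312,65),(316,157),(54,161)]),.076);print(np.round(H,4).tolist(),H.mean(0))
n=np.linalg.norm;print(n(S[1]-S[0]),n(S[3]-S[0]),n(S[2]-S[1]),n(H[1]-H[0]),n(H[2]-H[3]),n(H[3]-H[0]))
y=lambda a,b:np.degrees(np.arctan2(b[1]-a[1],b[0]-a[0]))
print("yaws",y(S[1],S[0])-90,y(S[2],S[3])-90,y(S[3],S[0]),y(S[2],S[1]),y(H[1],H[0])-90,y(H[2],H[3])-90,"SH",y(S.mean(0),H.mean(0)))
ps=np.radians(8.6);ey=np.array([-np.sin(ps),np.cos(ps)]);ex=np.array([ey[1],-ey[0]])
E=cast(c,[[394.8,120],[394.3,136],[393,150]],.17);print("left end y",(E[:,:2]-[.5298,-.34715])@ey)
```

```text
[[0.4611, -0.0799, 0.118], [0.4642, -0.0974, 0.118], [0.4406, -0.1, 0.118], [0.4374, -0.0826, 0.118]] [ 0.45083486 -0.08996854  0.118     ]
[[0.4902, -0.0634, 0.076], [0.4968, -0.1045, 0.076], [0.4825, -0.1064, 0.076], [0.4754, -0.0654, 0.076]] [ 0.4862317  -0.08492022  0.076     ]
0.01776886673933787 0.023866336181411086 0.02370842730173848 0.04161909249840978 0.04167971142946428 0.014978690837034127
yaws 9.941325902536292 10.461317218008489 6.5720407997864605 6.441853473947973 9.024075819563151 9.891014098284842 SH 8.116812196624467
left end y [0.10282405 0.10240883 0.10268214]
```

```bash
python3 -c "
from h import *
go([.4508,-.09,.17],8.6);go([.4508,-.09,.085],8.6)"
```

```text
go [0.0005, 0.0001, 0.0061, 0.0069, -0.1092, 0.0667] rows 2.562453933859956 0.040503373420880076
go [0.0005, 0.0001, 0.0061, 0.0069, -0.1092, 0.1517] rows 3.741113329243815 0.040503373420880076
```

>>> play_rows(
  increments="0 0 0.006 0.007 -0.05 0.02 1;0 0 0.006 0.007 -0.109 0.045 1;0 0 0.006 0.007 -0.109 0.067 1;0 0 0.006 0.007 -0.109 0.067 1;0 0 0.006 0.007 -0.109 0.11 1;0 0 0.006 0.007 -0.109 0.14 1;0 0 0.006 0.007 -0.109 0.151 1;0 0 0.006 0.007 -0.109 0.151 1",
)

```text
time: 12.65
ee_pos: [0.4509, -0.0915, 0.0854]
eef_rot: [0.997, 0.074, -0.001, -0.0]
ft_force: [1.2, 0.9, 0.3]
width: 0.0869
grip_force: 0.0
```

>>> play_rows(
  increments="0 0 0 0 0 0 1;0 0 0 0 0 0 1;0 0 0 0 0 0 1",
)

```text
time: 12.95
ee_pos: [0.452, -0.0913, 0.0869]
eef_rot: [0.997, 0.074, 0.001, 0.001]
ft_force: [-0.1, 0.4, 0.4]
width: 0.0868
grip_force: 0.0
```

```bash
python3 -c "
from h import *
s=read_state();print(s['ee_pos'],s['time'])
go([.4508,-.09,.085],8.6)"
```

```text
[ 0.45203067 -0.09131428  0.08691185] 12.95
go [0.0012, -0.0018, -0.0021, -0.001, -0.0015, 0.0019] rows 0.05252445877844691 0.020047021819497173
```

>>> play_rows(
  increments="0 0 0 -0.001 -0.001 0.001 0.6;0 0 0 -0.001 -0.001 0.001 0.3;0 0 0 -0.001 -0.001 0.001 0;0 0 0 -0.001 -0.001 0.001 0;0 0 0 -0.001 -0.001 0.001 0;0 0 0 -0.001 -0.001 0.001 0;0 0 0 -0.001 -0.001 0.001 0;0 0 0 -0.001 -0.001 0.001 0",
  grip_force=30,
)

```text
time: 13.75
ee_pos: [0.4501, -0.0902, 0.0847]
eef_rot: [0.997, 0.074, -0.0, 0.0]
ft_force: [-0.1, -0.0, 0.6]
width: 0.0313
grip_force: 0.0
```

>>> play_rows(
  increments="0 0 0 0 0 0 0;0 0 0 0 0 0 0;0 0 0 0 0 0 0;0 0 0 0 0 0 0",
)

```text
time: 14.15
ee_pos: [0.45, -0.0901, 0.0846]
eef_rot: [0.997, 0.074, -0.0, 0.0]
ft_force: [0.1, 0.0, -1.1]
width: 0.0183
grip_force: 30.0
```

```bash
python3 -c "
from h import *
Z=[]
s=read_state();print(s['ee_pos'],s['time'],s['width'],s['grip_force'])
O=np.array([.5296,-.3459]);ps=np.radians(8.6);ey=np.array([-np.sin(ps),np.cos(ps)]);ex=np.array([ey[1],-ey[0]])
for x,y in((-.022,.19),(-.022,.145),(-.022,.07)): 
    P=np.r_[O+ex*x+ey*y,s['ee_pos'][2]+.05];print(P);go(P,8.6,s)
"
```

```text
[ 0.45000744 -0.09014193  0.08464788] 14.15 0.01831705571325649 29.95483666076325
[ 0.47943564 -0.16132607  0.13464788]
go [0.0, 0.0001, -0.0019, 0.0186, 0.0747, -0.05] rows 1.8366491723995306 0.012867227136166146
[ 0.48616473 -0.2058201   0.13464788]
go [0.0, 0.0001, -0.0019, 0.0187, 0.1197, -0.05] rows 2.622120493929804 0.012867227136166146
[ 0.49737989 -0.27997683  0.13464788]
go [0.0, 0.0001, -0.0019, 0.0188, 0.1947, -0.05] rows 4.038882938186168 0.012867227136166146
```

>>> play_rows(
  increments="0 0 0 0 0 -0.03 0;0 0 0 0 0 -0.05 0;0 0 -0.002 0.018 0.03 -0.05 0;0 0 -0.002 0.018 0.06 -0.05 0;0 0 -0.002 0.018 0.075 -0.05 0;0 0 -0.002 0.018 0.075 -0.05 0;0 0 -0.002 0.018 0.075 -0.05 0;0 0 -0.002 0.018 0.075 -0.05 0",
)

```text
time: 14.95
ee_pos: [0.4788, -0.1603, 0.1346]
eef_rot: [0.997, 0.076, -0.0, -0.0]
ft_force: [0.4, 0.1, -1.6]
width: 0.0177
grip_force: 30.0
```

>>> play_rows(
  increments="0 0 0 0 0 0 0;0 0 0 0 0 0 0;0 0 0 0 0 0 0",
)

```text
time: 15.25
ee_pos: [0.4789, -0.1613, 0.1348]
eef_rot: [0.997, 0.075, 0.0, 0.0]
ft_force: [0.5, -0.0, -1.4]
width: 0.0175
grip_force: 30.0
```

Run:
```python
from h import *
c=cam("wrist");s=c["s"];print(np.round(s["ee_pos"],4),np.round(s["eef_rot"],4),s["width"],s["grip_force"])
np.savez("w4.npz",**{k:c[k] for k in("fx","fy","cx","cy","W","color")})
im=c["color"][...,::-1].copy()
cv2.imwrite("pics/w4.png",cv2.resize(im[20:260,220:540],(800,600),interpolation=cv2.INTER_CUBIC))
```

```text
[ 0.4789 -0.1613  0.1348] [9.972e-01 7.530e-02 0.000e+00 1.000e-04] 0.01749923393559728 29.954918461153284
```

View pics/w4.png

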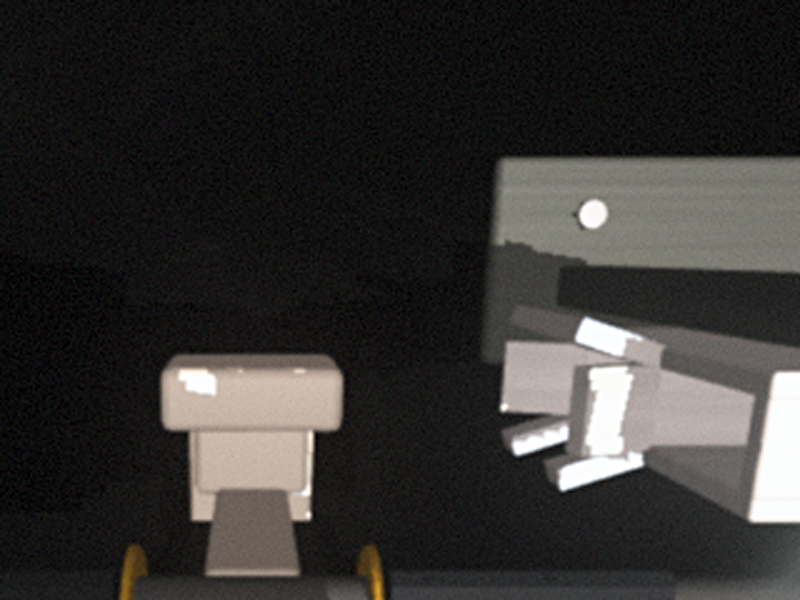

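Held hanger: head at crop (163-342, 355-430). The mouth's flare lips are at (500-650, 310-490) and the rail top's front edge is at v≈520.

Run:
```python
from rail import *
c=dict(np.load("w4.npz"))
k,sd,n,pts=fit(c,.17,530,635,218,238);print("rail yaw",np.degrees(np.arctan(-k[0])),sd,n,pts[0],pts[-1])
O=np.array([.5296,-.3459]);ps=np.radians(8.6);ey=np.array([-np.sin(ps),np.cos(ps)]);ex=np.array([ey[1],-ey[0]])
P=cast(c,pts,.17)[:,:2];print("rail edge x_r",np.median((P-O)@ex))
g=cv2.GaussianBlur(c["color"].astype(float).max(2),(3,3),0)
for z in(.126,):
  Q=[]
  for u in [*range(290,297),*range(346,354)]:
    col=g[180:200,u];i=int(np.argmin(np.diff(col)));h=(col[i-2]+col[i+3])/2
    for j in range(i-2,i+3):
      if col[j]>=h>col[j+1]:Q.append((u,180+j+(col[j]-h)/(col[j]-col[j+1])));break
  W=cast(c,Q,z)[:,:2];print(np.round(Q,1).tolist());L=(W-O)
  print("head front edge x_r",np.round(L@ex*1000,2).tolist())
sp=cast(c,[[220+(a+.5)/2.5-.5,20+(b+.5)/2.5-.5] for a,b in((214,490),(290,490))],.168)[:,:2];print("spine back x_r",(sp-O)@ex)
hl=cast(c,[[220+(a+.5)/2.5-.5,20+(b+.5)/2.5-.5] for a,b in((163,400),(342,400))],.126)[:,:2];print("head y_r",(hl-O)@ey)
```

```text
rail yaw 8.962804848856745 0.0009667983807218879 53 [530.         228.47522866] [634.         228.45931478]
rail edge x_r 0.00015039367109085923
[[290.0, 191.6], [291.0, 191.6], [292.0, 191.6], [293.0, 191.6], [294.0, 191.5], [295.0, 191.2], [296.0, 190.4], [346.0, 191.6], [347.0, 191.7], [348.0, 191.7], [349.0, 191.8], [350.0, 191.8], [351.0, 191.7], [352.0, 191.6], [353.0, 191.5]]
head front edge x_r [6.59, 6.58, 6.58, 6.57, 6.61, 6.79, 7.29, 6.63, 6.54, 6.53, 6.51, 6.51, 6.55, 6.62, 6.67]
spine back x_r [0.00520883 0.00522855]
head y_r [0.21001347 0.16896231]
```

>>> play_rows(
  increments="0 0 0 -0.0004 0.015 0 0;0 0 0 -0.0004 0.03 0 0;0 0 0 -0.0004 0.04 0 0;0 0 0 -0.0004 0.048 0 0;0 0 0 -0.0004 0.055 0 0;0 0 0 -0.0004 0.06 0 0;0 0 0 -0.0004 0.065 0 0;0 0 0 -0.0004 0.07 0 0",
)

```text
time: 16.1
ee_pos: [0.4891, -0.231, 0.1347]
eef_rot: [0.997, 0.075, 0.0, -0.0]
ft_force: [0.2, 0.8, -1.3]
width: 0.0176
grip_force: 30.0
```

>>> play_rows(
  increments="0 0 0 0 0.005 0 0;0 0 0 0 0.01 0 0;0 0 0 0 0.015 0 0;0 0 0 0 0.02 0 0;0 0 0 0 0.02 0 0",
)

```text
time: 16.6
ee_pos: [0.492, -0.2516, 0.1347]
eef_rot: [0.997, 0.075, -0.0, 0.0]
ft_force: [0.1, -0.1, -1.2]
width: 0.0181
grip_force: 30.0
```

>>> play_rows(
  increments="0 0 0 0 0.008 0 0;0 0 0 0 0.016 0 0;0 0 0 0 0.024 0 0;0 0 0 0 0.032 0 0;0 0 0 0 0.04 0 0;0 0 0 0 0.048 0 0;0 0 0 0 0.05 0 0;0 0 0 0 0.05 0 0",
)

```text
time: 17.4
ee_pos: [0.4995, -0.3004, 0.1346]
eef_rot: [0.997, 0.075, -0.0, -0.0]
ft_force: [-0.3, -0.2, -1.5]
width: 0.0176
grip_force: 30.0
```

```bash
cat > st.py <<'E'
from h import *
s=read_state();O=np.array([.5296,-.3459]);ps=np.radians(8.6);ey=np.array([-np.sin(ps),np.cos(ps)]);ex=np.array([ey[1],-ey[0]])
d=s["ee_pos"][:2]-O;print("x_r,y_r,z",d@ex,d@ey,s["ee_pos"][2],"F",s["ft_force"],"M",s["torque"],"yaw",R.from_quat(s["eef_rot"]).apply([1,0,0]),s["time"],s["width"])
E
python3 st.py
```

```text
x_r,y_r,z -0.022980721221442946 0.04946200755407367 0.13458212256484037 F [-0.31231449 -0.22554107 -1.50734309] M [ 0.02589212 -0.00227343 -0.02636366] yaw [ 9.88813655e-01  1.49156146e-01 -4.04194348e-06] 17.4 0.017557361257074716
```

>>> play_rows(
  increments="0 0 0 0 0.012 0 0;0 0 0 0 0.024 0 0;0 0 0 0 0.036 0 0;0 0 0 0 0.048 0 0;0 0 0 0 0.06 0 0;0 0 0 0 0.072 0 0;0 0 0 0 0.08 0 0;0 0 0 0 0.08 0 0",
)

```text
time: 18.2
ee_pos: [0.5115, -0.3805, 0.1345]
eef_rot: [0.997, 0.074, 0.0, 0.0]
ft_force: [0.1, 1.0, -1.4]
width: 0.018
grip_force: 30.0
```

>>> play_rows(
  increments="0 0 0 0 0.01 0 0;0 0 0 0 0.02 0 0;0 0 0 0 0.026 0 0;0 0 0 0 0.032 0 0;0 0 0 0 0.036 0 0;0 0 0 0 0.036 0 0",
)

```text
time: 18.8
ee_pos: [0.5168, -0.4154, 0.1346]
eef_rot: [0.997, 0.075, 0.0, 0.0]
ft_force: [0.2, 0.3, -1.5]
width: 0.0174
grip_force: 30.0
```

```bash
python3 st.py
```

```text
x_r,y_r,z -0.02307878792022976 -0.06684836235318391 0.13457982196084722 F [ 0.18270186  0.27592486 -1.50462841] M [ 0.00205695 -0.02299294 -0.00369425] yaw [9.88833123e-01 1.49027026e-01 7.06629473e-06] 18.8 0.017433011285230376
```

Now I'll creep along until it touches.

>>> play_rows(
  increments="0 0 0 0 0.001 0 0;0 0 0 0 0.002 0 0;0 0 0 0 0.003 0 0;0 0 0 0 0.004 0 0;0 0 0 0 0.005 0 0;0 0 0 0 0.005 0 0",
)

```text
time: 19.4
ee_pos: [0.5175, -0.42, 0.1347]
eef_rot: [0.997, 0.075, -0.0, 0.0]
ft_force: [0.0, 1.0, -1.1]
width: 0.018
grip_force: 30.0
```

>>> play_rows(
  increments="0 0 0 0 0.001 0 0;0 0 0 0 0.001 0 0;0 0 0 0 0.002 0 0;0 0 0 0 0.002 0 0",
)

```text
time: 19.8
ee_pos: [0.5179, -0.4208, 0.1346]
eef_rot: [0.997, 0.075, -0.0, -0.001]
ft_force: [-3.3, 4.1, 1.0]
width: 0.018
grip_force: 30.0
```

>>> play_rows(
  increments="0 0 0 0 0.001 0 0;0 0 0 0 0.001 0 0;0 0 0 0 0.001 0 0",
)

```text
time: 20.1
ee_pos: [0.518, -0.4209, 0.1345]
eef_rot: [0.997, 0.076, -0.001, -0.001]
ft_force: [-3.5, 6.9, 2.4]
width: 0.0178
grip_force: 30.0
```

```bash
python3 st.py
```

```text
x_r,y_r,z -0.02272502505502745 -0.07242872795655154 0.1345182716115276 F [-3.52280382  6.86435044  2.39083129] M [1.72232818 0.82668603 0.21972953] yaw [ 9.88514267e-01  1.51124392e-01 -9.81166184e-04] 20.1 0.01779851167685763
```

>>> play_rows(
  increments="0 0 0 0 -0.001 0.001 0;0 0 0 0 -0.001 0.002 0;0 0 0 0 -0.001 0.002 0",
)

```text
time: 20.4
ee_pos: [0.5184, -0.4208, 0.1327]
eef_rot: [0.997, 0.076, 0.0, -0.001]
ft_force: [-0.8, 5.4, 1.0]
width: 0.0178
grip_force: 30.0
```

>>> play_rows(
  increments="0 0 0 0 0 0 0.3;0 0 0 0 0 0 0.5;0 0 0 0 0 0 0.6;0 0 0 0 0 0 0.6;0 0 0 0 0 0 0.6;0 0 0 0 0 0 0.6",
  grip_force=10,
)

```text
time: 21.0
ee_pos: [0.5179, -0.422, 0.1328]
eef_rot: [0.997, 0.075, 0.0, 0.0]
ft_force: [-0.6, -0.1, 0.1]
width: 0.0508
grip_force: 0.0
```

>>> play_rows(
  increments="0 0 0 0 0 -0.02 0.6;0 0 0 0 0 -0.05 0.6;0 0 0 0 0 -0.08 0.6;0 0 0 0 0 -0.1 0.6;0 0 0 -0.03 0 -0.12 0.6;0 0 0 -0.04 0 -0.12 0.6;0 0 0 -0.04 0 -0.12 0.6;0 0 0 -0.04 0 -0.12 0.6",
)

```text
time: 21.8
ee_pos: [0.4784, -0.4274, 0.2516]
eef_rot: [0.997, 0.075, -0.0, -0.0]
ft_force: [-0.1, 0.1, -0.7]
width: 0.0524
grip_force: 0.0
```

Run:
```python
from h import *
c=cam("wrist");s=c["s"];print(np.round(s["ee_pos"],4),s["ft_force"],s["time"])
O=np.array([.5296,-.3459]);ps=np.radians(8.6);ey=np.array([-np.sin(ps),np.cos(ps)]);ex=np.array([ey[1],-ey[0]])
w=lambda x,y,z:np.r_[O+ex*x+ey*y,z]
print(proj(c,[w(-.022,-.074,.166),w(0,-.1,.17)]))
np.savez("w5.npz",**{k:c[k] for k in("fx","fy","cx","cy","W","color")})
t=cam("side");p=proj(t,w(-.022,-.074,.12))[0];x,y=int(p[0])-50,int(p[1])-37
im=c["color"][60:260,220:487];a=cv2.resize(im,(400,300));b=cv2.resize(t["color"][y:y+75,x:x+100],(400,300),interpolation=cv2.INTER_CUBIC)
cv2.imwrite("pics/w5.png",np.hstack([a,b])[...,::-1])
```

```text
[ 0.4784 -0.4274  0.2516] [-0.07642706  0.14673986 -0.65359368] 21.8
[[321.37022809 156.36870826]
 [354.61143028 128.79646851]]
```

View pics/w5.png

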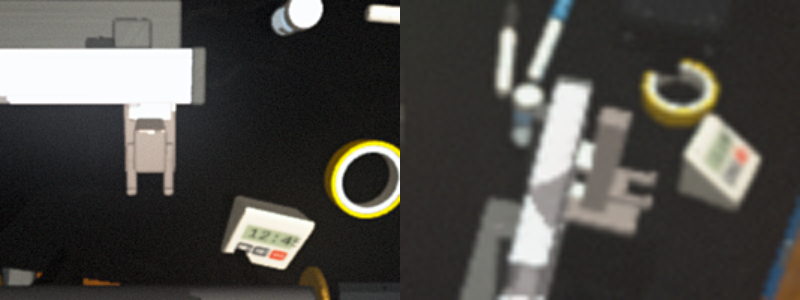

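The hanger hangs in the rail with its spine at crop u≈150, and the inner edge of the end plate is at u≈192. That gap is about 21 mm, the head's half width, so it is home. The timer is undisturbed, so I'm handing in.

```bash
python3 -c "
from bench import *
print(close_job())"
```

```text
the job is handed in; nothing more can be done
None
```

The hanger was stood on the bench, regripped across its spine, slid into the rail until it met a hard stop at the closed end, and let go; the last pictures show it hanging at home, and I handed the job in at about 22 s, with no verdict returned.

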